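Set the centring chuck to the bowl's mark and lock it

ROBOT

A 7-joint arm with a two-finger parallel gripper is mounted at the origin on a cart in front of the work surface, level with it; the furniture and walls round the work are solid. World frame = base frame: x ahead of the robot, y to its left, z up, the work surface at z = 0. Lengths are in m, angles in rad, forces in N, time in s.
With the tool pointing down it reaches from about 0.35 to 0.9 m from the base axis. Payload 19.9 kg.
Tool frame: the origin (TCP) lies midway between the tips of the shut fingers; the grasp point (between the pads) lies 19 mm behind it; z points along the fingers, y is the line along which they close (so a half turn about z gives the same grasp; the last joint's range is limited). The gripper opens to 85 mm and grips with 20 to 120 N. Pads are 22 mm wide; open, the fingers measure 114 mm over their backs; the gripper's body (76 mm by 85 mm) begins 54 mm behind the grasp point. The pads swing forward as they close: fully open they stand 13 mm farther back than shut.
Start: joints at [1.165, 0.417, -0.01, 1.614, 0.005, 1.111, -0.053], TCP at [0.222, -0.584, 0.231] pointing down, gripper open.
Joint ranges: [-2.81, 2.81], [-0.39, 2.02], [-1.27, 1.25], [0.06, 2.57], [-1.19, 4.33], [0.19, 2], [-2.82, 2.82]. Speed limits (rad/s): [1.89, 1.89, 2.39, 2.39, 3.01, 3.01, 3.01].

INTERFACE

Orientations are given as a unit quaternion [w, x, y, z].
In Python, from workcell import r, gripper_to, optics, telemetry gives the robot as it stands. Calls block until the motion is done:
- r.reach(position, orientation): joint-space move of the TCP to a pose.
- r.move_linear(position, orientation=None, velocity=0.15): straight line of the TCP; orientation=None keeps the orientation; velocity is the mean speed in m/s.
- r.movej(angles): joint-space move.
- gripper_to(opening, grasp_force=None): finger opening in m; grasp_force is the grip in N (None keeps the last); returns when the fingers have stopped.
- r.wait(seconds).
- r.inverse_kinematics(position, orientation): joint angles nearest the present ones, or None.
- optics.camera(name): name is "side" or "top"; returns a dict with "img" (480x640x3 uint8, red, green, blue), "range_z" (480x640 float32, m along the optical axis (not along the pixel's ray), 0 where there is no reading), "fx", "fy", "cx", "cy" (pixels), "dist" ([k1, k2, p1, p2, k3] as OpenCV has them; the pictures are not rectified), "R" (3x3) and "t" (3): a world point X has camera coordinates R X + t. Camera axes: x right, y down, z forward; pixel columns grow to the right and rows downward; lengths in m; the calibration is good to about 2 mm. A picture is of the moment at which its call begins.
A pose or a line that the arm cannot do raises r.PlanningError and nothing moves.
- r.job_done(): hands the job in; it is judged then, once.
Trained networks look in a picture, given as the dict that the camera call returned (one of the last four; its "shot" number tells which), for a name from the list of things; names that differ only in an ending like _2 or _b are one class to them, and where a whole thing is asked for, a point or a joint stands for the part that bears it (a point fixed in the world has none). Each returns a list of dicts, best first, with "p" (0 to 1); they miss things now and then, are a little off and sometimes report something else, mostly with a low value. They report only what shows in the picture. A call takes as long as a camera call.
- optics.spot_in(picture, target): "centre" ([x, y, z] in m, in world coordinates, good to about 4 mm: the middle of the surface that is visible of it).
- optics.landmark_of(picture, target): "centre" ([x, y, z] in m, in world coordinates, good to about 4 mm: a listed point, or the origin of a listed thing).
Readings, each from a call of its own:
- telemetry.current_time(): time.
- telemetry.current_joint_pos(): joint angles.
- telemetry.current_dq(): joint speeds.
- telemetry.current_joint_efforts(): joint torques, N m.
- telemetry.current_position(): TCP position.
- telemetry.current_orientation(): TCP orientation.
- telemetry.current_wrist_force(): force on the tool from outside, world axes, zero at the start.
- telemetry.current_ft_torque(): the same for the moment, N m.
- telemetry.current_finger_gap(): finger opening in m.
- telemetry.current_grasp_force(): force on a finger pad.
Only numpy, scipy, OpenCV 4.12 (cv2) and the standard library are available. Lean on these libraries where they do the work, as an engineer would, in place of code of your own. Each camera call takes 0.05 s, during which the arm holds its last target. There are 200 camera calls.

TASK

Centre the upturned clay bowl that stands on the chuck, ready for trimming: with the fingertips push the ring's tall black lever round, clockwise from above, until the ring's arrow stands at the long scale mark for that bowl - the one with the large engraved circle for the larger bowl, with the small circle for the smaller (the other bowl waits on the wooden board). Do not push past the mark, or the jaws squash the soft rim; then push the small lock lever over to its stop, away from you, so that the ring cannot creep. Only push the two levers: touch neither bowls nor jaws, leave the clay and tools where they lie, and lift nothing.

Things in the scene. Friction and masses are not known exactly. Their poses are not given: they have to be found in the camera images.
- chuck: fixed round self-centring chuck of bare metal, 264 mm across. Origin: centre of its underside, on the table, on the ring's axis; z up. Its top plate (229 mm across) is level at z = 36 mm. Angles below are measured in its frame, counterclockwise from above from its +x axis. The scale lies on its -x side, the three jaws at 0, 120 and 240 degrees.
- scroll_ring (a joint): turn of the steel ring, rad, 0 (jaws wide open) to 1.65; grows clockwise from above: the lever stands at 225 degrees minus this value. 0.785 (45 degrees) is the mark for the large bowl, 1.396 (80 degrees) for the small. A radian slides the jaws 24 mm inward. Needs about 3 to 4 N at the lever, stays where it is left; once locked it will not turn.
- lever_post (a point): centre of the top end of the ring's lever: an upright black post, 16 mm in diameter, free from z = 37 to 92 mm, 165 mm from the chuck's axis, on a flat steel arm (14 mm wide, top at z = 31 mm). It turns with the ring.
- pointer (a point): tip of the arrow engraved in the ring's top face, 117 mm from the axis and in line with the lever; z = 35 mm. It turns with the ring.
- mark_large (a point): outer end of the long scale mark with the large engraved circle (15 mm), for the large bowl, at 180 degrees, 113 mm from the axis, on the plate's rim. The other scale lines are shorter, one every 5 degrees from 225 down to 135 degrees.
- mark_small (a point): outer end of the long scale mark with the small engraved circle (8 mm), for the small bowl, at 145 degrees, 113 mm from the axis, on the plate's rim.
- lock_lever (a joint): turn of the small lock lever, rad, 0 (open: it points straight outward from the chuck, at 262 degrees) to 1.4 (locked, against its stop); grows counterclockwise from above, so it points at 262 degrees plus the joint value. Locking it presses a shoe on the ring's rim. Needs about 4 to 8 N at its peg and stays where it is left.
- lock_pivot (a point): the lock lever's pivot axis at the top of its hub, fixed to the chuck at 262 degrees, 158 mm from the chuck's axis, z = 44 mm, on a dark block (46 x 38 mm, top at z = 31 mm).
- lock_peg (a point): centre of the top end of the lock lever's upright black peg: 14 mm in diameter, free from z = 43 to 84 mm, 56 mm from the lock pivot. It turns with the lock lever.
- bowl_large: loose upturned bowl of unfired grey-brown clay, rim 120 mm in diameter and downward, 56 mm high, 0.3 kg. Origin: centre of its underside. It stands either on the chuck between the jaws, up to about 11 mm off centre, or on the wooden board.
- bowl_small: the same kind of bowl, rim 91 mm in diameter, 46 mm high, 0.2 kg. Origin: centre of its underside. It stands wherever the large one does not.
- ware_board: fixed plywood board on two cleats, 180 x 220 mm, top at z = 36 mm, left of the chuck; the bowl not in work stands on it. Origin: centre of its underside.
- jaw_0: jaw at 0 degrees: a steel slide with a smooth white plastic puck (22 mm diameter, top at z = 55 mm), driven by the ring. Its frame coincides with the chuck's when the ring stands at 0.
- jaw_1: jaw at 120 degrees: a steel slide with a smooth white plastic puck (22 mm diameter, top at z = 55 mm), driven by the ring. Its frame coincides with the chuck's when the ring stands at 0.
- jaw_2: jaw at 240 degrees: a steel slide with a smooth white plastic puck (22 mm diameter, top at z = 55 mm), driven by the ring. Its frame coincides with the chuck's when the ring stands at 0.
- clay_ball_1: loose lump of clay, 55 mm, left of and behind the chuck; stays where it is. Origin: centre of its underside.
- clay_ball_2: loose lump of clay, 42 mm, beside the first; stays where it is. Origin: centre of its underside.
- wood_rib: loose flat wooden rib, 104 x 46 x 8 mm, right of the chuck; stays where it is. Origin: centre of its underside.
- loop_tool: loose trimming tool with a wire loop, 204 mm long, 12 mm high, right of the chuck; stays where it is. Origin: centre of its underside.

How it is judged:
On the way:
1. the ring's arrow stands at the long mark for the bowl on the chuck (within 3 degrees) and the jaws have centred the bowl, while the lock lever is still open (below 0.6 rad) (((horizontal distance between bowl_large and chuck below 0.006 m and value of joint scroll_ring between 0.7326 and 0.8374 rad) or (horizontal distance between bowl_small and chuck below 0.006 m and value of joint scroll_ring between 1.3436 and 1.4484 rad)) and value of joint lock_lever below 0.6 rad and velocity of joint scroll_ring below 0.1 rad/s), for 0.2 s.
At the end, for the whole second after the job is handed in: The ring's arrow stands within 3 degrees of the long mark that belongs to the bowl on the chuck (45 degrees for the large bowl, 80 for the small), that bowl stands flat within 6 mm of the chuck's centre, the lock lever is over (beyond 1.25 of its 1.4 rad), and all is at rest (((horizontal distance between bowl_large and chuck below 0.006 m and value of joint scroll_ring between 0.7326 and 0.8374 rad) or (horizontal distance between bowl_small and chuck below 0.006 m and value of joint scroll_ring between 1.3436 and 1.4484 rad)) and value of joint lock_lever above 1.25 rad and angle between each of bowl_large, bowl_small's own z axis and vertical below 0.05 rad and linear speed of each of bowl_large, bowl_small below 0.02 m/s and velocity of joint scroll_ring below 0.05 rad/s); the robot touches nothing.
It fails at once if the ring pushed more than 4.5 degrees past the mark for the bowl on the chuck, which squashes its rim ((horizontal distance between bowl_large and chuck below 0.1 m and value of joint scroll_ring above 0.8635 rad) or (horizontal distance between bowl_small and chuck below 0.1 m and value of joint scroll_ring above 1.4745 rad)).
It fails at once if the robot touches a bowl or a jaw (contact force between any of the fingers, the arm and bowl_large above 1 N or contact force between any of the fingers, the arm and bowl_small above 1 N or contact force between any of the fingers, the arm and jaw_0 above 1 N or contact force between any of the fingers, the arm and jaw_1 above 1 N or contact force between any of the fingers, the arm and jaw_2 above 1 N).
It fails at once if a bowl is lifted, tipped or taken from its place (height (world z) of any of bowl_large, bowl_small above 0.046 m or angle between any of bowl_large, bowl_small's own z axis and vertical above 0.2 rad or distance of any of bowl_large, bowl_small from where it was at the start of the episode above 0.03 m).
It fails at once if the clay or the tools beside the chuck are disturbed (distance of any of clay_ball_1, clay_ball_2, wood_rib, loop_tool from where it was at the start of the episode above 0.03 m).
It also fails if it takes over 61 s, if anything falls off the work surface, if the arm or the gripper's body presses on something with over 40 N, if the wrist force passes 120 N, or if a joint passes its speed limit or range.

## Working session

There is one attempt and no reset: what is moved stays moved. The work goes in short steps, each a Python script; the robot and the scene stay as the last script left them, time stands still between calls to the robot, and variables do not carry over. Pictures are saved under pics/ and viewed, at most 10 in all, crops included, and the job is handed in when it is done.

```bash
mkdir -p pics; ls
python3 - <<'E'
from workcell import r, gripper_to, optics, telemetry
import cv2,numpy as np
for n in ["top","side"]:
    p=optics.camera(n); cv2.imwrite(f"pics/{n}1.png",p["img"][:,:,::-1])
    print(n,"campos",(-p["R"].T@p["t"]).round(3))
    for t in ["chuck","lever_post","pointer","mark_large","mark_small","lock_pivot","lock_peg","bowl_large","bowl_small","jaw_0","ware_board"]:
        print(t,[(np.round(d["centre"],4).tolist(),round(d["p"],2)) for d in optics.landmark_of(p,t)[:2]])
print(telemetry.current_time(),telemetry.current_position(),telemetry.current_orientation())
E
```

```text
pics
top campos [0.441 0.051 1.499]
chuck [([0.6133, 0.0076, -0.0], 0.72)]
lever_post [([0.4584, -0.0687, 0.0874], 0.91)]
pointer [([0.509, -0.0494, 0.0358], 0.98)]
mark_large [([0.5021, 0.0184, 0.0382], 0.71), ([0.6157, 0.3942, 0.0378], 0.18)]
mark_small [([0.5297, 0.0811, 0.0382], 0.8)]
lock_pivot [([0.5099, -0.0467, 0.0373], 0.69), ([0.571, -0.15, 0.0399], 0.63)]
lock_peg [([0.6155, 0.0125, 0.0367], 0.52), ([0.562, -0.1969, 0.0802], 0.47)]
bowl_large [([0.6161, 0.3946, 0.0339], 0.88), ([0.563, -0.1978, 0.0827], 0.71)]
bowl_small [([0.6134, 0.0164, 0.0368], 0.72)]
jaw_0 [([0.5293, 0.0826, 0.0374], 0.3)]
ware_board [([0.62, 0.42, -0.0007], 0.95)]
side campos [ 1.702 -0.429  0.792]
chuck [([0.6168, 0.0063, -0.0017], 0.76)]
lever_post [([0.5022, 0.0165, 0.0365], 0.73), ([0.4628, -0.0656, 0.0921], 0.68)]
pointer [([0.5105, -0.0478, 0.041], 0.7)]
mark_large [([0.5041, 0.0187, 0.0381], 0.89)]
mark_small [([0.5307, 0.0816, 0.0365], 0.55)]
lock_pivot [([0.5738, -0.1534, 0.0408], 0.81)]
lock_peg [([0.5609, -0.2027, 0.0843], 0.74)]
bowl_large [([0.616, 0.3927, 0.0348], 0.82)]
bowl_small [([0.6151, 0.0156, 0.0368], 0.67), ([0.6147, 0.0052, 0.0007], 0.58)]
jaw_0 []
ware_board [([0.6228, 0.4281, -0.0015], 0.76)]
1.2 [ 0.22239346 -0.58405695  0.23125164] [-6.13013873e-05  9.83496991e-01  1.80924468e-01 -4.00479128e-05]
```

View pics/top1.png

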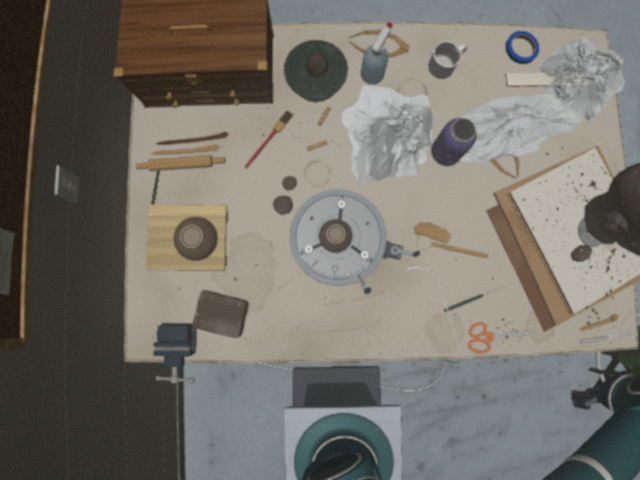

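View pics/side1.png

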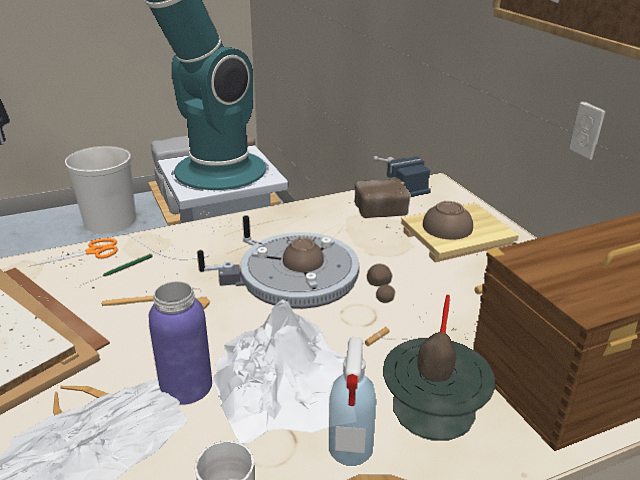

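The small bowl is on the chuck (px 336,235) and the large one is on the board (195,238), so the target is 80°. The lever post is at (367,290) and the lock peg at (416,253). Next I fit the chuck pose and push the lever to just short of the mark.

```bash
cat > h.py <<'E'
from workcell import r, gripper_to, optics, telemetry
import numpy as np, json, cv2
from scipy.optimize import least_squares
from scipy.spatial.transform import Rotation
cs=lambda a: np.array([np.cos(a),np.sin(a)])
D=np.deg2rad
def measure(lock=0.0, n=2):
    obs={}
    for i in range(n):
        for c in ("top","side"):
            p=optics.camera(c)
            for t in ("chuck","lever_post","pointer","mark_large","mark_small","lock_pivot","lock_peg"):
                for d in optics.landmark_of(p,t)[:2]:
                    obs.setdefault(t,[]).append(d["centre"])
    def model(v):
        x,y,w,s,l=v; c=np.array([x,y]); piv=c+.158*cs(D(262)+w)
        return dict(chuck=c,lever_post=c+.165*cs(D(225)+w-s),pointer=c+.117*cs(D(225)+w-s),
          mark_large=c+.113*cs(D(180)+w),mark_small=c+.113*cs(D(145)+w),lock_pivot=piv,lock_peg=piv+.056*cs(D(262)+w+l))
    def res(v):
        m=model(v); return np.concatenate([(np.array(o)[:,:2]-m[k]).ravel() for k,o in obs.items()])
    best=min((least_squares(res,[.615,.007,-.1,s0,lock],loss="soft_l1",f_scale=.004) for s0 in (.2,.8,1.4)),key=lambda s:s.cost)
    return best.x
def quat(ya):  # tool y at angle ya, z down
    y=np.r_[cs(ya),0]; z=np.array([0,0,-1.]); q=Rotation.from_matrix(np.c_[np.cross(y,z),y,z]).as_quat()
    return q[[3,0,1,2]]
def lever_pose(v,s,gap,z):   # TCP behind the post at ring value s, clockwise push
    a=D(225)+v[2]-s; p=v[:2]+.165*cs(a)+(.019+gap)*cs(a+np.pi/2)
    return np.r_[p,z], quat(a+np.pi)
def lock_pose(v,l,gap,z):
    a=D(262)+v[2]+l; p=v[:2]+.158*cs(D(262)+v[2])+.056*cs(a)-(.018+gap)*cs(a+np.pi/2)
    return np.r_[p,z], quat(a)
E
python3 - <<'E'
from h import *
v=measure(); print(v.round(4)); json.dump(v.tolist(),open("v.json","w"))
gripper_to(0.0)
s0=v[3]
r.reach(*lever_pose(v,s0,.02,.2)); print(telemetry.current_joint_pos())
r.move_linear(*lever_pose(v,s0,.02,.05),velocity=.12)
f0=telemetry.current_wrist_force(); print(f0)
for s in np.r_[np.arange(s0,1.2,.1),1.22]:
    r.move_linear(*lever_pose(v,s,0 if s>s0 else .004,.05),velocity=.05)
    print(round(s,3),telemetry.current_wrist_force().round(1),telemetry.current_position().round(3))
print(telemetry.current_time()); print(measure(n=1).round(4))
p=optics.camera("top"); cv2.imwrite("pics/t2.png",cv2.resize(p["img"][160:320,240:460,::-1],None,fx=3,fy=3,interpolation=2))
print(telemetry.current_time())
E
```

```text
[ 0.6158  0.0074 -0.1058  0.2094 -0.0353]
[ 0.6838936   0.27764794 -0.6217722   1.94182412  0.19346781  0.98100324
  0.43974638]
[-1.28914852  0.25911889 -0.12531126]
0.209 [-0.3 -1.   0.4] [ 0.479 -0.088  0.05 ]
0.309 [0.5 0.7 1.2] [ 0.469 -0.07   0.05 ]
0.409 [-0.1 -0.9  0.1] [ 0.462 -0.055  0.05 ]
0.509 [-0.1 -0.2 -0. ] [ 0.457 -0.039  0.05 ]
0.609 [ 0.2 -0.2  0.7] [ 0.453 -0.023  0.05 ]
0.709 [-0.3 -0.4  0.4] [ 0.451 -0.007  0.05 ]
0.809 [-0.4  0.5 -0.6] [0.45 0.01 0.05]
0.909 [-0.5 -0.1  0.4] [0.451 0.026 0.05 ]
1.009 [-0.7 -1.   0.7] [0.454 0.043 0.05 ]
1.109 [-0.5  0.3 -0.8] [0.458 0.059 0.05 ]
1.22 [0.7 0.  0.3] [0.465 0.076 0.05 ]
12.3583
[ 0.6146  0.0061 -0.1158  1.2248  0.0035]
13.2083
```

View pics/t2.png

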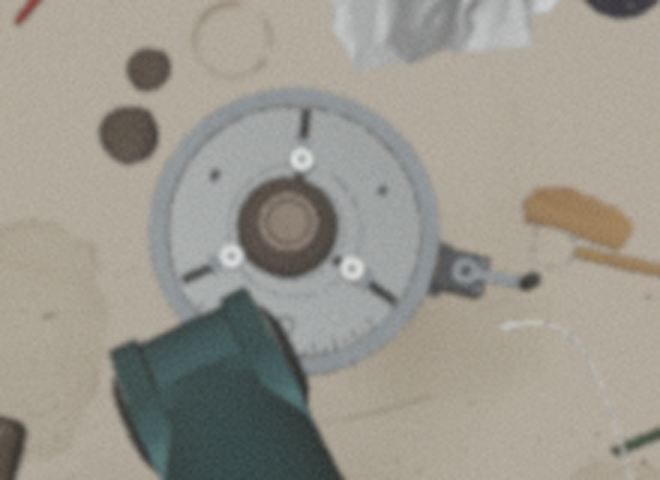

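The small bowl is not fully gripped yet, and the gripper hides the lever. I push to about 1.35 rad, back off so the lever shows, and measure.

Run:
```python
from h import *
v=np.array(json.load(open("v.json")))
for s in (1.29,1.35):
    r.move_linear(*lever_pose(v,s,0,.05),velocity=.03); print(telemetry.current_wrist_force().round(1))
r.move_linear(*lever_pose(v,1.35,.025,.05),velocity=.08)
r.move_linear(*lever_pose(v,1.35,.025,.2),velocity=.15)
r.reach(*lock_pose(v,0,.03,.2))
v2=measure(n=3); print(v2.round(4)); json.dump(v2.tolist(),open("v2.json","w"))
p=optics.camera("top")
for t in ("bowl_small","chuck"):print(t,[(d["centre"],d["p"]) for d in optics.landmark_of(p,t)])
cv2.imwrite("pics/t3.png",cv2.resize(p["img"][185:305,265:425,::-1],None,fx=5,fy=5,interpolation=2))
print(telemetry.current_time(),telemetry.current_joint_pos())
```

```text
[0.1 0.2 0.4]
[-0.3  0.  -0.4]
[ 0.6152  0.0079 -0.1072  1.3432 -0.043 ]
bowl_small [([0.6195, 0.0146, 0.0374], 0.6)]
chuck [([0.6129, 0.0105, -0.0035], 0.76), ([0.5314, 0.0815, 0.0394], 0.34)]
19.4333 [ 0.30109778  0.31837752 -0.0089853   1.83326864  0.00336726  0.98996787
 -1.52552774]
```

View pics/t3.png

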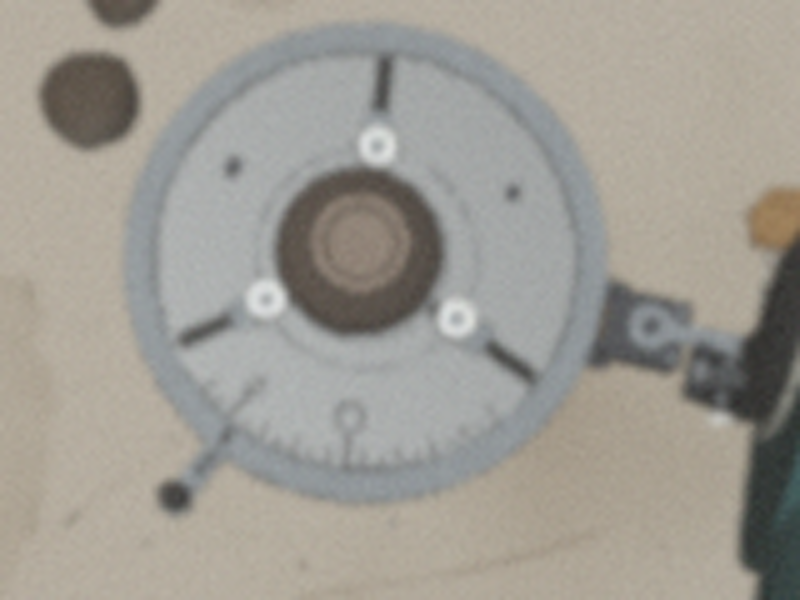

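The arrow (px 235,430) is about 3° short of the small-circle mark. I push another 0.05 rad and check again.

Run:
```python
from h import *
v=np.array(json.load(open("v.json")))
r.reach(*lever_pose(v,1.35,.025,.2))
r.move_linear(*lever_pose(v,1.35,.025,.05),velocity=.15)
r.move_linear(*lever_pose(v,1.34,.004,.05),velocity=.06)
r.move_linear(*lever_pose(v,1.398,0,.05),velocity=.03)
r.wait(.2)
r.move_linear(*lever_pose(v,1.398,.025,.05),velocity=.08)
r.move_linear(*lever_pose(v,1.398,.025,.2),velocity=.15)
r.reach(*lock_pose(v,0,.03,.2))
v2=measure(n=4); print(v2.round(4)); json.dump(v2.tolist(),open("v2.json","w"))
p=optics.camera("top")
for k in range(1):
  for c in ("top","side"):
    p=optics.camera(c)
    for t in ("bowl_small","chuck"):print(c,t,[(np.round(d["centre"],4),d["p"]) for d in optics.landmark_of(p,t)])
    if c=="top": cv2.imwrite("pics/t4.png",cv2.resize(p["img"][185:305,265:425,::-1],None,fx=5,fy=5,interpolation=2))
print(telemetry.current_time())
```

```text
[ 0.6159  0.007  -0.1116  1.3807 -0.0561]
top bowl_small [(array([0.6141, 0.0086, 0.0376]), 0.7)]
top chuck [(array([ 0.6146,  0.0063, -0.0022]), 0.82)]
side bowl_small [(array([0.614 , 0.0079, 0.0339]), 0.67)]
side chuck [(array([0.6158, 0.0037, 0.0021]), 0.85)]
29.1417
```

View pics/t4.png

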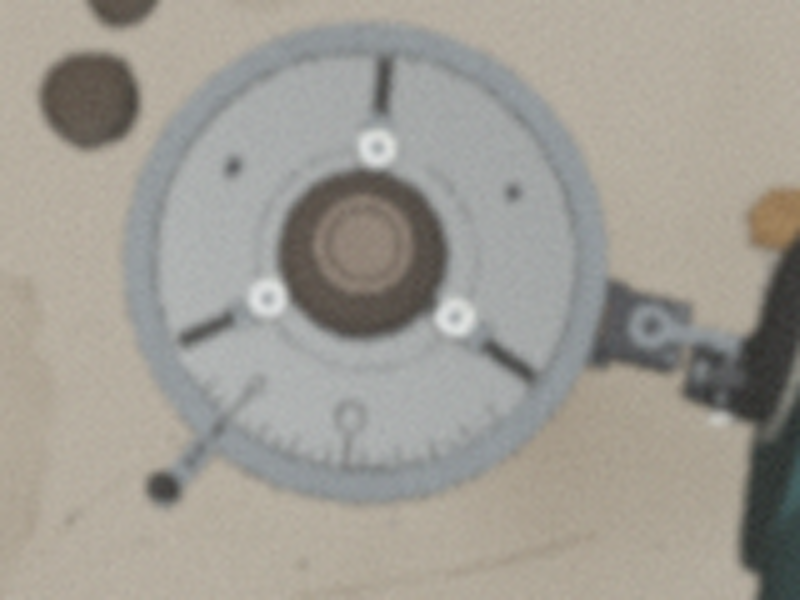

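The arrow line (px 222,428) now lies in line with the small-circle mark (257,383), and the bowl is centred. Now I push the lock lever.

Run:
```python
from h import *
v=np.array(json.load(open("v.json")))
r.move_linear(*lock_pose(v,0,.03,.053),velocity=.15)
r.move_linear(*lock_pose(v,0,.005,.053),velocity=.06)
for l in np.r_[np.arange(.1,1.35,.125),1.36,1.40]:
    r.move_linear(*lock_pose(v,l,0,.053),velocity=.05)
    f=telemetry.current_wrist_force(); print(round(l,2),f.round(1))
    if np.linalg.norm(f)>30: break
r.wait(.2); print(telemetry.current_wrist_force())
r.move_linear(*lock_pose(v,l,.025,.053),velocity=.08)
r.move_linear(*lock_pose(v,l,.025,.2),velocity=.15)
r.reach([.40,-.35,.25],quat(-.7))
v2=measure(lock=1.4,n=3); print(v2.round(4))
p=optics.camera("top"); cv2.imwrite("pics/t5.png",cv2.resize(p["img"][185:305,265:425,::-1],None,fx=5,fy=5,interpolation=2))
for t in ("bowl_small","chuck"):print(t,[(np.round(d["centre"],4),d["p"]) for d in optics.landmark_of(p,t)])
print(telemetry.current_time())
```

```text
0.1 [-0.   0.3  0.6]
0.22 [ 0.3  0.4 -0. ]
0.35 [-0.1 -0.5  0.3]
0.48 [-0.7 -0.3  0.8]
0.6 [ 0.6 -0.5  0.5]
0.72 [-1.4  0.1  0.4]
0.85 [-0.3  0.3 -0.3]
0.98 [-0.5 -0.1  0.6]
1.1 [ 0.1 -0.2  0.2]
1.23 [-0.6  0.5  0.5]
1.36 [-0.6 -0.4  0.6]
1.4 [-5.9 -7.2  3.8]
[-5.85458478 -7.2532926   2.9893101 ]
[ 0.6158  0.0066 -0.1198  1.3704  1.4646]
bowl_small [(array([0.6143, 0.0099, 0.0339]), 0.79)]
chuck [(array([ 6.139e-01,  9.400e-03, -2.000e-04]), 0.59)]
39.8333
```

View pics/t5.png

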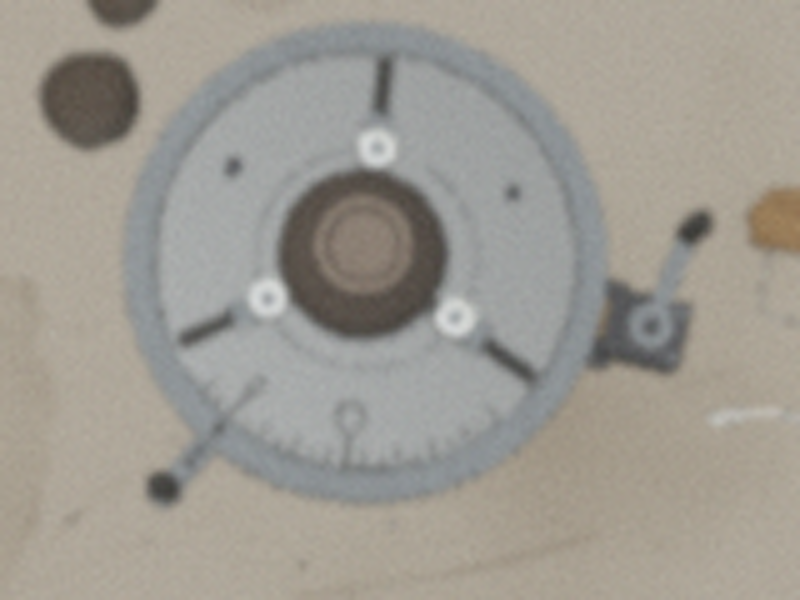

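The lock lever is over at its stop (peg at px 695,228), with a steady reaction force. The arrow still stands at the mark (222,428) and the bowl is still centred, so I hand in.

```bash
python3 -c "
from workcell import r
print(r.job_done())"
```

```text
the job is handed in; nothing more can be done
None
```

The job is handed in: the small bowl is centred on the chuck, the ring's arrow stands at the small-circle mark (measured 1.37–1.38 rad; target 1.396, allowed 1.344–1.448), and the lock lever is over at its stop. No verdict came back from the judge.

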